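Screw the wing cap onto the open antenna port

ROBOT

A 6-joint arm with a two-finger parallel gripper is mounted at the origin on the work surface. World frame = base frame: x ahead of the robot, y to its left, z up, the work surface at z = 0. Lengths are in mm, angles in rad, forces in N, time in s.
With the tool pointing down it reaches from about 300 to 775 mm from the base axis. Payload 14.6 kg.
Tool frame: the origin (TCP) lies at the very end of the fingers, on their centre line; the grasp point (between the pads) lies 19 mm behind it; z points along the fingers, y is the direction in which the jaws open and shut (so a half turn about z gives the same grasp; the last joint's range is limited). The gripper opens to 94 mm and grips with 3 to 60 N. Pads are 16 mm wide; open, the fingers measure 119 mm over their backs; the gripper's body (75 mm by 177 mm) begins 78 mm behind the grasp point.
Start: joints at [1.242, 0.3, 1.521, -0, 1.321, -0.067], TCP at [142.348, 531.249, 178.846] pointing down, gripper open.
Joint ranges: [-3.03, 3.03], [-0.79, 2.21], [0.23, 2.52], [-1.04, 4.18], [0, 3.07], [-2.55, 2.55]. Speed limits (rad/s): [2.22, 2.22, 2.57, 3.14, 3.14, 3.14].

INTERFACE

Orientations are given as [roll, pitch, yaw] about the fixed x, y, z axes, in that order (R = Rz(yaw) Ry(pitch) Rx(roll)).
In Python, from cell import manip gives the robot as it stands.
- The arm moves only by the shell command python3 -m inch 'ROWS' [FORCE]. ROWS is a JSON object of lists of equal length, an entry for each row: "grip": the opening, from -1 (shut) to 1 (fully open), so that 0 is half open; "travel": the shift along the world's x, y, z in cm, a list of three; "turn": the turn, a rotation vector about the world's x, y, z in degrees, a list of three. A call has 1 to 10 rows; each row is the pose to reach, as a shift and turn from the pose measured when the call began; what a row does not reach only later rows make up. A row lasts 1/8 s, in which the tool goes at most 62.5 mm and 10.7 degrees, less where a joint would pass 70% of its speed; a pose out of reach is approached as far as the arm can. A call with a gripper value outside its range is refused whole. The fingers move at their own pace and stop on an object; FORCE is the grip in N (left out, the last holds). Time passes only in rows, so rows that repeat a pose let the fingers close. It gives the time, the measured TCP pose, the force and the opening at its end, in the units of the state.
- manip.read_state(): the state, without advancing time (a new reading comes with each control period).
- manip.camera(name): name is "scene" or "top" or "wrist"; returns (picture, depth): 400x640x3 uint8, red, green, blue; 400x640 float32, mm along the optical axis (not along the pixel's ray), 0 where there is no reading.
- manip.calibration(name): a dict with "fx", "fy", "cx", "cy" (pixels), "world_from_camera" (4x4, takes a point from camera to world coordinates). Camera axes: x right, y up, looking along -z (the intrinsics and any distortion apply to the point x, -y, -z); pixel columns grow to the right and rows downward; lengths in mm; the calibration is good to about 2 mm. A picture is of the moment at which its call begins: read the wrist's pose just before it. calibration takes no time and is no camera call; for the wrist camera it gives the pose at the moment of the call.
- manip.sign_off(): hands the job in, once; it reports no verdict.
Trained networks look in the newest picture that a camera, given by its name, has taken for a name from the list of things; names that differ only in an ending like _2 or _b are one class to them, and where a whole thing is asked for, a point or a joint stands for the part that bears it (a point fixed in the world has none). Each returns a list of dicts, best first, with "p" (0 to 1); they miss things now and then, are a little off and sometimes report something else, mostly with a low value. They report only what shows in the picture. A call takes as long as a camera call. They do not tell look-alikes from the thing itself.
- manip.look_for(camera, label): "bbox" ([left, top, right, bottom] in pixels, round what is visible of it).
The state is a dict: "clock": time; "joints": joint angles; "qd": joint speeds; "effort": joint torques, N m; "eef_pos": TCP position; "eef_rot": TCP orientation; "wrist_force": force on the tool from outside, world axes, zero at the start; "moment": the same for the moment, N m; "finger_gap": finger opening in mm.
Only numpy, scipy, OpenCV 4.12 (cv2) and the standard library are available. Lean on these libraries where they do the work, as an engineer would, in place of code of your own. Each camera call takes 0.05 s, during which the arm holds its last target.

TASK

Close the open antenna port on the dark patch box with the loose grey wing cap: set the cap upright on the stud, turn it backwards (anticlockwise from above) until you feel it drop into the start of the thread, unless it already dropped in as you set it down. Then turn it forwards until it is fully home on its seal. Never force the cap against the thread, and leave the other things on the bench where they are.

Things in the scene. Friction and masses are not known exactly. Their poses are not given: they have to be found in the camera images.
- cap_center (a point): Loose wing cap, grey plastic, about 90 g, standing skirt down on the bench. Point on its axis, half-way up its 57 mm. Round ribbed skirt 53 mm across, 31 mm high, its top 2.5 mm above this point. Inside, 5 mm above the skirt's underside, three steel lugs 4.4 mm thick, 120 degrees apart, point inwards to 13 mm from the axis.
- wing_top (a point): Centre of the top of the cap's wing, 28.5 mm above cap_center: a straight bar 50 mm long, 14 mm thick, 26 mm high across the top of the skirt, along this point's x axis (z is up). Fingers that only loosely enclose the wing turn the cap and leave it free to sink by its own weight.
- stud_top (a point): Top centre of the open port's upright aluminium stud (24 mm across, tip tapered over 5 mm), 30.7 mm above the top of the fixed dark steel patch box (95 x 200 x 50 mm); z is up. One of two ports 100 mm apart; the other already wears an identical cap and stays so. Heights of cap_center above this point: resting on the thread 16.7 mm (up to 20 on a stop), dropped in about 8 mm, fully home about 5 mm.
- thread_top (a point): On the stud's axis, at the flat tops of three thread ridges, 9 mm below stud_top, 36 mm across overall, each about 86 degrees long, with gaps of 34 degrees. Where the gaps lie is not given; the x and y axes do not tell. Turned anticlockwise (at most about 110 degrees) the lugs reach the gaps and drop 9 mm. They have some 14 degrees of play in a gap; a stop beyond blocks further turning back.
- thread_foot (a point): On the stud's axis, 26.7 mm below stud_top. Right-hand thread: once dropped in, 60 to 85 degrees clockwise from above draw the cap down 3 mm (turning takes up to 0.2 N m) to a firm stop (0.25 to 0.4 N m there is plenty). If not dropped in, 3.5 mm high stops on the ridges' tops block turning forwards. More than 80 N between cap and ridges, pressing or turning, damages the thread.
- seal (a joint): Rubber sealing ring under the cap's skirt at the open port: 0 relaxed, grows to 0.003 m as the cap is screwed home; spring of 2 N at first touch, 4 N at the end.
- mug: White mug, 80 mm across, 90 mm high, a bystander; origin at the centre of its underside.
- bottle: Clear water bottle, 64 mm across, 200 mm high, a bystander; origin at the centre of its underside.
- adapter: Small upright steel adapter, 24 mm across, 35 mm high, a bystander; origin at the centre of its underside.
- locknut: Flat brass ring nut, 36 mm across, 10 mm high, a bystander; origin at the centre of its underside.
- screwdriver: Screwdriver with a red handle lying on the bench, a bystander; origin at its underside.
- tape: Black tape roll lying flat, 90 mm across, 20 mm high, a bystander; origin at the centre of its underside.
There are look-alikes about, which are no part of the job. Leave any blue look-alike of the part that bears cap_center alone.

How it is judged:
By the outcome, as a careful person would: the job done as asked, in the order asked, and still so for the second after the job is handed in, with the robot touching nothing.
It also fails if it takes over 69 s, if anything falls off the work surface, if the arm or the gripper's body presses on something with over 40 N, if the wrist force passes 120 N, or if a joint passes its speed limit or range.

## Working session

There is one attempt and no reset: what is moved stays moved. The work goes in short steps, Python scripts to look and compute and a shell command to move; the robot and the scene stay as the last step left them, time stands still between calls to the robot, and variables do not carry over. Pictures are saved under pics/ and viewed, and the job is handed in when it is done.

```bash
ls; mkdir -p pics; python3 - <<'E'
from cell import manip
import cv2
print(manip.read_state())
for c in ["scene","top","wrist"]:
    im,d=manip.camera(c)
    cv2.imwrite(f"pics/{c}0.png",im[:,:,::-1])
    k=manip.calibration(c); print(c,{a:k[a] for a in k})
    for l in ["cap_center","stud_top"]:
        print(l,manip.look_for(c,l)[:5])
E
```

```text
pics
{'clock': 0.0, 'joints': array([ 1.24238602e+00,  3.00484000e-01,  1.52159177e+00, -2.46156764e-05,
        1.32068849e+00, -6.66372130e-02]), 'qd': array([-9.66178865e-05,  1.04597976e-03, -9.70612958e-04,  5.37813712e-04,
       -1.32002919e-03,  2.14057278e-04]), 'effort': array([-7.03333135e-04, -5.31807590e+01, -3.52733767e+01,  7.07564154e-02,
        2.44054024e-02, -9.25837071e-05]), 'eef_pos': array([142.27017776, 530.97393075, 178.27475012]), 'eef_rot': array([-3.14042207e+00, -5.42247345e-05,  2.87982564e+00]), 'wrist_force': array([ 0.96154886, -0.29863318,  0.50268095]), 'moment': array([-0.00966187,  0.0230878 , -0.00846912]), 'finger_gap': 94.45537290405522}
scene {'fx': 503.6986298536995, 'fy': 503.6986298536995, 'cx': 312.057649240862, 'cy': 194.58341105537036, 'world_from_camera': array([[-8.38687936e-01, -4.60777914e-01,  2.90320960e-01,
         9.66043327e+02],
       [ 5.44443372e-01, -6.96089276e-01,  4.68018305e-01,
         6.00782899e+02],
       [-1.35631907e-02,  5.50584629e-01,  8.34669160e-01,
         1.22756843e+03],
       [ 0.00000000e+00,  0.00
[... 775 characters left out ...]
411.2, 187.0, 432.4, 208.4], 'p': 0.76}, {'bbox': [349.5, 179.9, 367.5, 197.1], 'p': 0.66}, {'bbox': [384.0, 199.2, 401.2, 214.6], 'p': 0.49}]
stud_top [{'bbox': [271.6, 192.6, 295.4, 216.4], 'p': 0.72}]
wrist {'fx': 322.4498469354332, 'fy': 322.4498469354332, 'cx': 321.6148271377821, 'cy': 199.42413989217806, 'world_from_camera': array([[ 2.58649393e-01, -9.27164369e-01, -2.71047456e-01,
         6.33738629e+01],
       [ 9.65971188e-01,  2.48373243e-01,  7.21830783e-02,
         5.52859685e+02],
       [ 3.95357553e-04, -2.80494143e-01,  9.59855656e-01,
         3.84331895e+02],
       [ 0.00000000e+00,  0.00000000e+00,  0.00000000e+00,
         1.00000000e+00]])}
cap_center []
stud_top []
```

View pics/scene0.png

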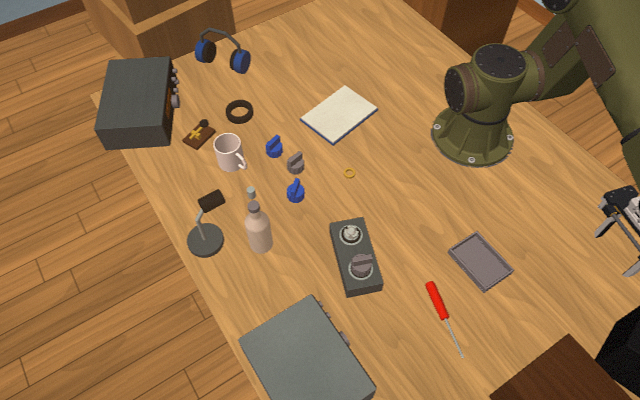

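View pics/top0.png

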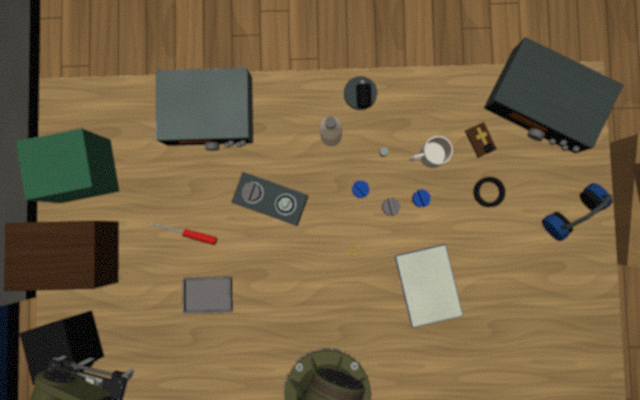

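```bash
python3 - <<'E'
import cv2
a=cv2.imread("pics/top0.png")[140:260,230:480]; cv2.imwrite("pics/top0c.png",cv2.resize(a,None,fx=3.2,fy=3.2,interpolation=2))
a=cv2.imread("pics/scene0.png")[110:290,230:430]; cv2.imwrite("pics/scene0c.png",cv2.resize(a,None,fx=3.3,fy=3.3,interpolation=2))
E
```

```text
(no output)
```

View pics/top0c.png

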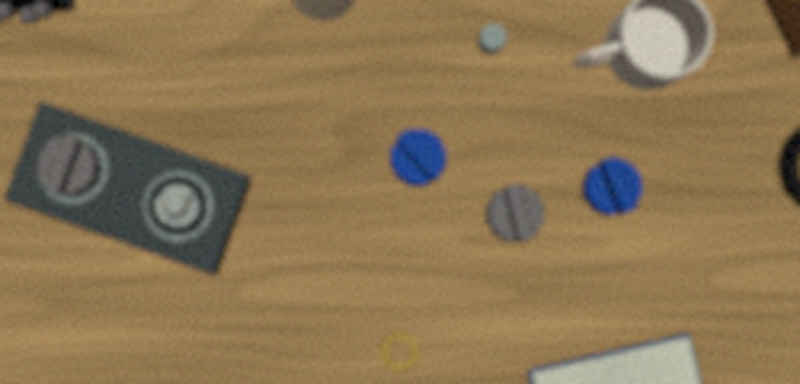

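View pics/scene0c.png

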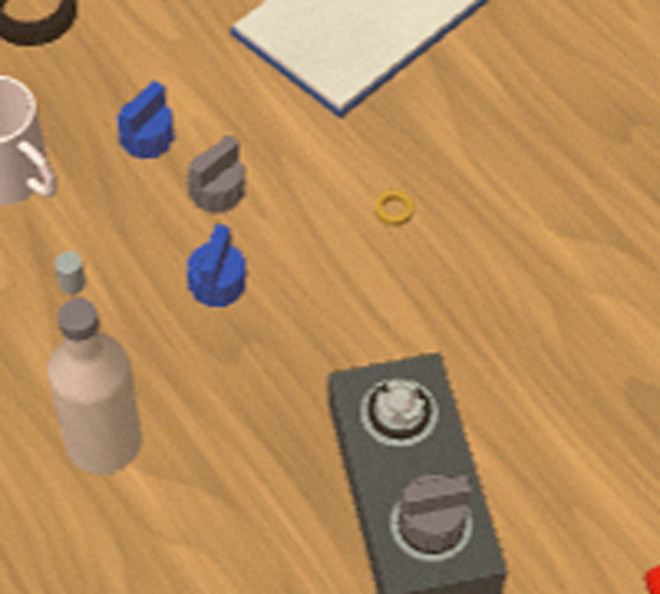

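The loose grey cap is at top (391,206) / scene (296,163). Things it could be confused with: the blue caps at top (361,189) and (422,198), and the fitted grey cap on the box at top (252,191). The open stud is at top (285,203). The crop confirms the grey one standing between the two blues.

```bash
cat > h.py <<'E'
import numpy as np, cv2
from cell import manip
def ray(k,u,v):
    T=np.array(k["world_from_camera"]); d=np.array([(u-k["cx"])/k["fx"],-(v-k["cy"])/k["fy"],-1.])
    return T[:3,3],T[:3,:3]@d
def atz(k,u,v,z):
    o,d=ray(k,u,v); return o+d*(z-o[2])/d[2]
def proj(k,P):
    T=np.array(k["world_from_camera"]); p=(np.asarray(P,float)-T[:3,3])@T[:3,:3]
    return np.stack([k["cx"]+k["fx"]*p[...,0]/-p[...,2], k["cy"]-k["fy"]*p[...,1]/-p[...,2]],-1)
def cloud(k,d):
    v,u=np.indices(d.shape); X=np.stack([(u-k["cx"])/k["fx"]*d,-(v-k["cy"])/k["fy"]*d,-d],-1)
    T=np.array(k["world_from_camera"]); return X@T[:3,:3].T+T[:3,3]
E
python3 - <<'E'
from h import *
for c,(u,v),(us,vs),(uo,vo) in [("top",(391,206),(285,203.5),(252,191)),("scene",(296,163),(351,234),(361,266))]:
    im,d=manip.camera(c);k=manip.calibration(c);P=cloud(k,d)
    print(k.keys())
    for (a,b) in [(u,v),(us,vs),(uo,vo)]:
        a=int(a);b=int(b);w=P[b-10:b+11,a-10:a+11].reshape(-1,3);m=d[b-10:b+11,a-10:a+11].ravel()>0
        w=w[m]
        # top points
        zt=np.percentile(w[:,2],95); print(c,(a,b),"ztop",zt, "mid-high mean",w[w[:,2]>zt-12].mean(0), "z hist",np.percentile(w[:,2],[5,25,50,75]))
    for (a,b,z) in [(u,v,30),(us,vs,80.7),(uo,vo,80)]: print("ray",atz(k,a,b,z))
E
```

```text
dict_keys(['fx', 'fy', 'cx', 'cy', 'world_from_camera'])
top (391, 206) ztop 57.947482392336724 mid-high mean [ 531.98057088 -198.3443205    56.09477855] z hist [-4.45588295  0.21370785 27.27114879 34.97605507]
top (285, 203) ztop 79.07941239233439 mid-high mean [545.37522116 102.69313514  74.81891457] z hist [47.40356502 52.5174766  57.05041386 68.50264927]
top (252, 191) ztop 114.71496995762513 mid-high mean [581.62804103 195.69693769 112.65917118] z hist [47.41859418 53.89555714 85.42483874 97.57276757]
ray [ 531.40832096 -198.02067739   30.        ]
ray [544.65095284 102.0434702   80.7       ]
ray [582.28504991 193.67528915  80.        ]
dict_keys(['fx', 'fy', 'cx', 'cy', 'world_from_camera'])
scene (296, 163) ztop 58.31222804532467 mid-high mean [ 530.78602743 -193.36581956   55.50303854] z hist [-2.04556639  3.04944156 25.10483737 39.29345321]
scene (351, 234) ztop 80.5148741199055 mid-high mean [542.24219346 107.2307862   75.71883987] z hist [49.44296777 54.04322116 58.71033661 70.33895201]
scene (361, 266) ztop 116.1770160566695 mid-high mean [581.1791879  199.64273461 112.98502521] z hist [ 53.90148079  73.41930168  88.37680994 107.49409334]
ray [ 528.0611556  -191.42553457   30.        ]
ray [549.60116915 116.02290382  80.7       ]
ray [581.26319403 203.52256902  80.        ]
```

```bash
python3 -m inch '{"grip":[-0.36,-0.36,-0.36,-0.36,-0.36,-0.36,-0.36,-0.36,-0.36,-0.36],"travel":[[4,-4.3,2],[8,-8.6,2],[12,-12.8,2],[16,-17.1,2],[20,-21.4,2],[24,-25.7,2],[28,-30,2],[32,-34.2,2],[36,-38.5,2],[40.3,-42.8,2.2]],"turn":[[0,0,-10],[0,0,-20],[0,0,-30],[0,0,-40],[0,0,-50],[0,0,-60],[0,0,-70],[0,0,-80],[0,0,-90],[0,0,-100]]}' 30
python3 -m inch '{"grip":[-0.36,-0.36,-0.36,-0.36,-0.36],"travel":[[0,0,0],[0,0,0],[0,0,0],[0,0,0],[0,0,0]],"turn":[[0,0,-10],[0,0,-20],[0,0,-30],[0,0,-40],[0,0,-44]]}'
python3 - <<'E'
from h import *
s=manip.read_state(); print(s["eef_pos"],s["eef_rot"],s["finger_gap"],s["clock"],s["qd"].round(3))
k=manip.calibration("wrist"); im,d=manip.camera("wrist")
cv2.imwrite("pics/w1.png",im[:,:,::-1]); np.savez("w1.npz",im=im,d=d,**k)
print(manip.look_for("wrist","stud_top"))
print(proj(k,[545,103,80.7]))
E
```

```text
clock: 1.8
eef_pos: [546.4, 101.6, 201.0]
eef_rot: [3.141, -0.0, 1.129]
wrist_force: [0.6, -0.3, 1.2]
finger_gap: 30.0
clock: 2.42
eef_pos: [546.4, 101.6, 201.0]
eef_rot: [3.142, -0.0, 0.357]
wrist_force: [1.0, -0.1, 0.1]
finger_gap: 30.2
[546.40672959 101.59375042 200.95627514] [ 3.14150535e+00 -1.52099674e-04  3.56819009e-01] 30.1814056646693 2.425 [ 0.001 -0.001 -0.002  0.     0.002  0.514]
[{'bbox': [293.2, 154.9, 345.5, 204.8], 'p': 0.68}, {'bbox': [0.0, 101.8, 142.1, 200.5], 'p': 0.41}]
[320.31016545 188.40888528]
```

View pics/w1.png

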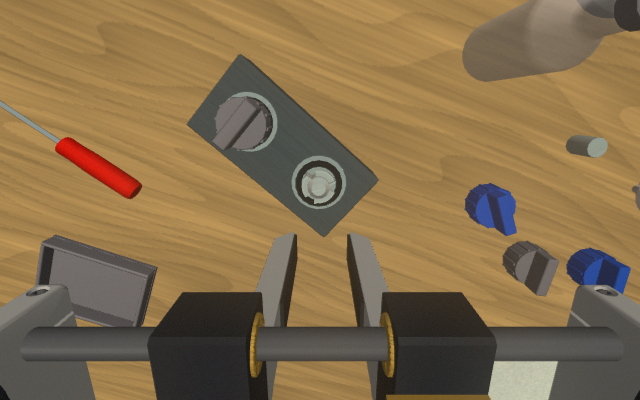

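```bash
python3 - <<'E'
from h import *
for i in range(2):
    s=manip.read_state(); k=manip.calibration("wrist"); im,d=manip.camera("wrist")
print(s["eef_pos"],s["eef_rot"],s["qd"].round(3))
np.savez("w2.npz",im=im,d=d,**k)
cv2.imwrite("pics/w2c.png",cv2.resize(im[145:225,275:365,::-1],None,fx=7,fy=7,interpolation=2))
P=cloud(k,d)
w=P[140:240,270:370].reshape(-1,3)
for lo,hi in [(77,84),(68,74),(45,55)]:
    q=w[(w[:,2]>lo)&(w[:,2]<hi)&(np.hypot(w[:,0]-545,w[:,1]-103)<(14 if lo>75 else 20))]; print(lo,len(q),q.mean(0),q.min(0),q.max(0))
print(proj(k,np.array([[545,103,80.7],[545,103,50]])))
g=cv2.cvtColor(im,cv2.COLOR_RGB2GRAY)
E
```

```text
[546.4011731  101.61670963 200.97510234] [ 3.14152885e+00 -2.02383948e-04  3.62055960e-01] [ 0.     0.003  0.001 -0.002  0.002 -0.02 ]
77 289 [544.57570283 105.36323381  79.62699969] [534.18928972  94.30593302  77.00398644] [554.26397456 115.87383846  82.17359327]
68 348 [545.69919573 105.02438856  71.44533261] [526.17687245  86.76378309  68.35757087] [561.99955113 122.68321033  73.97030547]
45 138 [552.36559598 104.46853113  53.70334735] [525.21760236  85.80296706  51.87610383] [562.21983785 122.75394761  54.84242974]
[[320.31777501 188.40479947]
 [320.43160024 181.71911604]]
```

View pics/w2c.png

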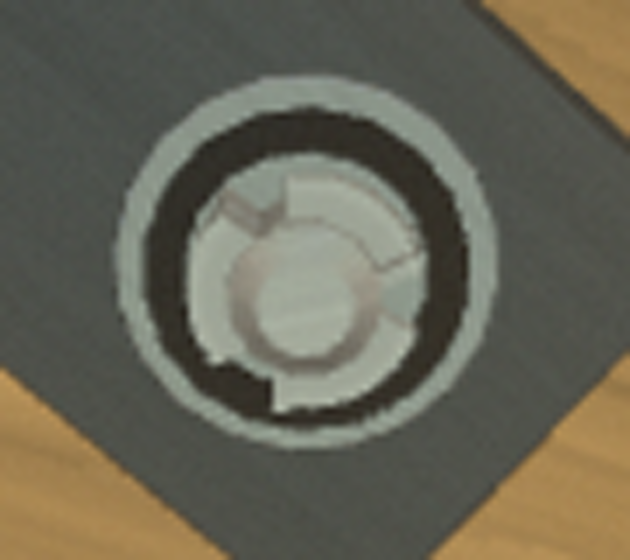

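```bash
python3 - <<'E'
from h import *
k=dict(np.load("w2.npz"))
f=lambda u,v:(275+u/7-.43,145+v/7-.43)
print("top",atz(k,*f(305,308),80.7)); print("ring",atz(k,*f(307,260),51), atz(k,*f(307,260),53))
c=atz(k,*f(307,292),71.7);print("thread",c)
c=atz(k,*f(305,308),80.7)
for p in [(255,205),(400,290),(240,385)]:
    q=atz(k,*f(*p),71.7); print(np.degrees(np.arctan2(q[1]-c[1],q[0]-c[0])),np.hypot(*(q-c)[:2]))
# ellipse fit on dark ring
im=k["im"];hsv=cv2.cvtColor(im,cv2.COLOR_RGB2HSV)[145:225,275:365]
print(proj(k,np.array([531,-198,57])))
E
```

```text
top [544.02969442 105.05870864  80.7       ]
ring [544.42264458 105.20016838  51.        ] [544.86523394 105.34548467  53.        ]
thread [544.31351691 104.9417232   71.7       ]
49.70768765160418 15.714226932663344
-67.10144350985684 14.420410256899924
165.80097954036438 17.779980838325134
[547.81253152 279.07088881]
```

```bash
python3 -m inch '{"grip":[-0.36,-0.36,-0.36,-0.36,-0.36,-0.36,-0.36],"travel":[[-0.3,-6,0],[-0.6,-12,0],[-0.9,-18,0],[-1.2,-24,-1],[-1.5,-30,-2.3],[-1.5,-30,-2.3],[-1.5,-30,-2.3]],"turn":[[0,0,0],[0,0,0],[0,0,0],[0,0,0],[0,0,0],[0,0,0],[0,0,0]]}'
python3 - <<'E'
from h import *
for i in range(2):
    s=manip.read_state(); k=manip.calibration("wrist"); im,d=manip.camera("wrist")
print(s["eef_pos"],s["eef_rot"],s["qd"].round(3))
np.savez("w3.npz",im=im,d=d,**k)
cv2.imwrite("pics/w3.png",im[:,:,::-1])
print(manip.look_for("wrist","cap_center"))
P=cloud(k,d); w=P.reshape(-1,3); c=im.reshape(-1,3).astype(int)
m=(np.hypot(w[:,0]-531,w[:,1]+198)<35)&(abs(w[:,2]-57)<4)&(c[:,2]<c[:,0]+30)
q=w[m]; print(len(q),q.mean(0)); r=cv2.minAreaRect(q[:,:2].astype(np.float32)); print(r)
v=np.linalg.svd(q[:,:2]-q[:,:2].mean(0),full_matrices=False)[2][0]; print(np.degrees(np.arctan2(v[1],v[0])))
E
```

```text
clock: 3.5
eef_pos: [531.5, -198.1, 178.1]
eef_rot: [-3.142, -0.0, 0.363]
wrist_force: [-0.5, 0.9, -0.2]
finger_gap: 30.1
[ 531.67509235 -197.51270031  178.27836092] [ 3.14138049e+00 -5.74333045e-04  3.64091566e-01] [ 0.016 -0.007  0.001 -0.001 -0.     0.002]
[{'bbox': [374.4, 163.6, 424.6, 221.9], 'p': 0.74}, {'bbox': [238.5, 82.5, 292.2, 134.9], 'p': 0.63}, {'bbox': [299.4, 155.5, 342.6, 210.4], 'p': 0.61}]
614 [ 531.22654672 -196.97083418   56.51041413]
((530.3179321289062, -197.24676513671875), (49.733497619628906, 13.97375202178955), 12.078234672546387)
-167.93816334638532
```

View pics/w3.png

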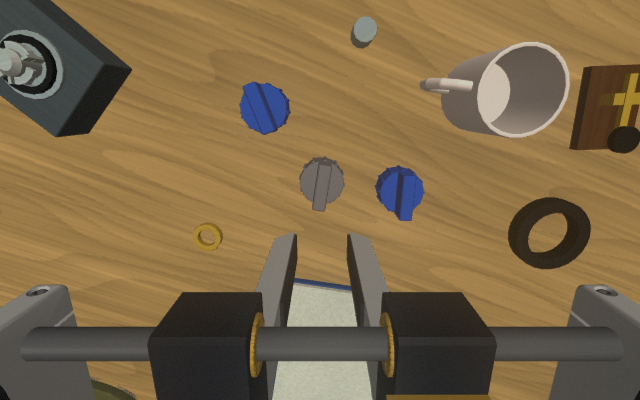

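Grey cap at px (321,183), wing top 49.7 x 14.0 mm at z 57, matching the description. Blue caps are at (264,107) and (401,192), and their nearest edges clear the 30 mm jaws. Next: descend.

```bash
python3 -m inch '{"grip":[-0.36,-0.36,-0.36,-0.36,-0.36,-0.36],"travel":[[-0.1,0.05,-3],[-0.1,0.05,-7],[-0.1,0.05,-11],[-0.1,0.05,-13],[-0.1,0.05,-14.4],[-0.1,0.05,-14.4]],"turn":[[0,0,-8.8],[0,0,-8.8],[0,0,-8.8],[0,0,-8.8],[0,0,-8.8],[0,0,-8.8]]}'
python3 - <<'E'
from h import *
s=manip.read_state(); im,d=manip.camera("wrist")
cv2.imwrite("pics/w4.png",im[:,:,::-1])
print(s["eef_pos"],s["eef_rot"],s["wrist_force"],s["moment"])
E
```

```text
clock: 4.4
eef_pos: [530.8, -196.1, 34.2]
eef_rot: [3.142, -0.0, 0.212]
wrist_force: [0.6, 0.3, -0.2]
finger_gap: 30.2
[ 530.81448952 -196.12418434   34.16388254] [ 3.14150650e+00 -1.82621043e-04  2.11991897e-01] [ 0.56472195  0.28092659 -0.24831667] [ 0.00815686  0.17048519 -0.00137187]
```

View pics/w4.png

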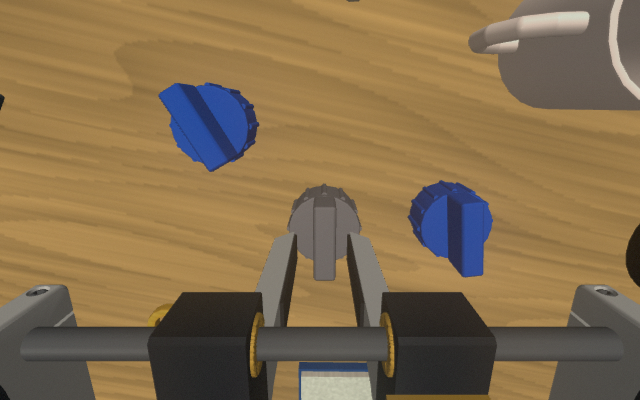

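```bash
python3 -m inch '{"grip":[-0.8,-0.8,-0.8,-0.8,-0.8],"travel":[[0,0,0],[0,0,0],[0,0,0],[0,0,0],[0,0,0]],"turn":[[0,0,0],[0,0,0],[0,0,0],[0,0,0],[0,0,0]]}' 20
python3 - <<'E'
from h import *
s=manip.read_state();k=manip.calibration("wrist"); im,d=manip.camera("wrist")
cv2.imwrite("pics/w5.png",im[:,:,::-1])
print(s["eef_pos"],s["eef_rot"],s["wrist_force"],s["moment"],s["finger_gap"])
P=cloud(k,d)
w=P.reshape(-1,3); c=im.reshape(-1,3).astype(int)
m=(np.hypot(w[:,0]-531,w[:,1]+197)<28)&(abs(w[:,2]-57)<3)&(abs(c[:,2]-c[:,0])<60)
q=w[m]; t=.212;e=np.array([np.cos(t),np.sin(t)]);a=(q[:,:2]-s["eef_pos"][:2])@e; b=(q[:,:2]-s["eef_pos"][:2])@[-e[1],e[0]]; print(len(q),np.percentile(a,[0,2,50,98,100]),np.percentile(b,[0,2,50,98,100]))
m=(np.hypot(w[:,0]-531,w[:,1]+197)<32)&(abs(w[:,2]-31)<3)&(abs(c[:,2]-c[:,0])<60)
q=w[m];a=(q[:,:2]-s["eef_pos"][:2])@e; b=(q[:,:2]-s["eef_pos"][:2])@[-e[1],e[0]]; print(len(q),np.percentile(a,[0,2,50,98,100]),np.percentile(b,[0,2,50,98,100]))
E
```

```text
clock: 5.08
eef_pos: [531.2, -196.5, 35.0]
eef_rot: [3.141, -0.001, 0.212]
wrist_force: [-0.4, -1.5, -0.3]
finger_gap: 9.4
[ 531.17135237 -196.51417177   34.98458644] [ 3.14073452e+00 -1.18378007e-03  2.11655817e-01] [-0.35145857 -1.49316376 -0.34249016] [-0.05235846  0.15437741  0.01370106] 9.406179717964447
1354 [-25.1225518  -23.7582092    4.18105085  23.46302978  24.21509564] [-7.7092938  -6.98462776  0.26842766  5.68722213  6.0517804 ]
1569 [-13.81221569  -7.47152607   6.34702268  22.91161814  25.45335757] [-26.50025606 -24.02786819  -3.86345148  22.47686083  25.54947272]
```

View pics/w5.png

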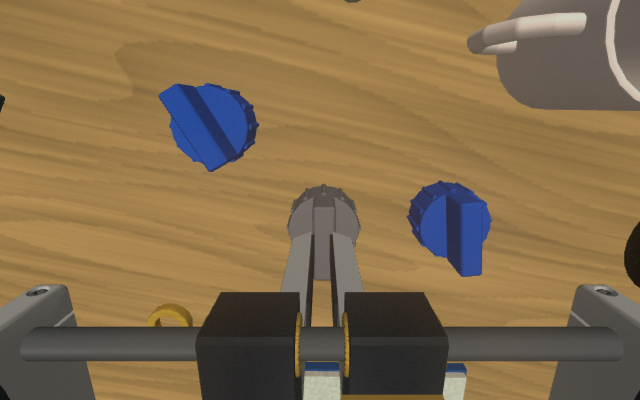

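```bash
python3 -m inch '{"grip":[-1,-1],"travel":[[0,0,0],[0,0,0]],"turn":[[0,0,0],[0,0,0]]}' 20
python3 - <<'E'
from h import *
im,d=manip.camera("wrist")
cv2.imwrite("pics/w6.png",cv2.resize(im[160:400,200:450,::-1],None,fx=3,fy=2.5,interpolation=2))
E
```

```text
clock: 5.38
eef_pos: [531.2, -196.5, 35.0]
eef_rot: [3.141, -0.001, 0.212]
wrist_force: [0.6, -0.7, -0.2]
finger_gap: 0.4
```

View pics/w6.png

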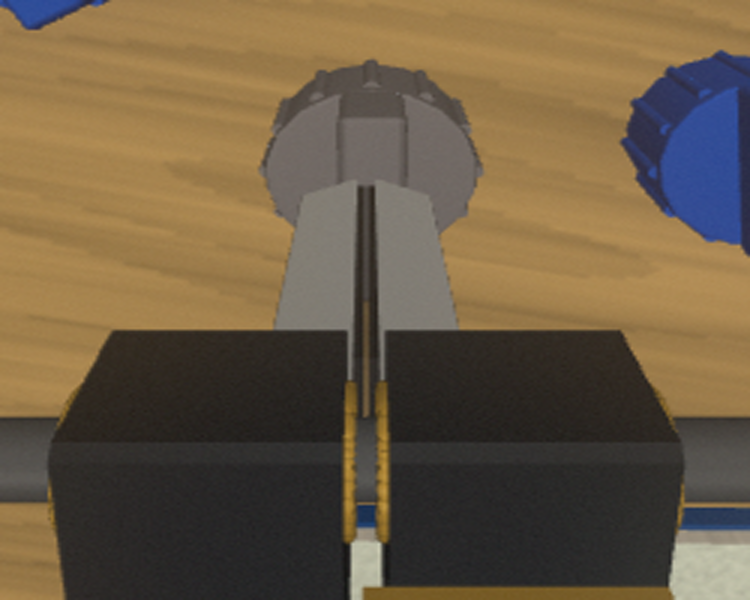

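```bash
python3 - <<'E'
from h import *
s=manip.read_state();k=manip.calibration("wrist"); im,d=manip.camera("wrist")
p=s["eef_pos"]; e=np.array([np.cos(.212),np.sin(.212),0])
print(p,s["eef_rot"],s["joints"])
print("tcp",proj(k,p),"tcp+8x",proj(k,p+8*e),"tcp+8x+19z",proj(k,p+8*e+[0,0,19]))
P=cloud(k,d)
for u,v in [(322,225),(322,205),(310,240),(330,240),(310,260),(330,260),(310,280)]:
    q=P[v,u]; print((u,v),q.round(1),"along",((q-p)@e).round(1), "d",d[v,u])
for c in ["scene","top"]:
    im,d=manip.camera(c); kk=manip.calibration(c); u,v=proj(kk,p).astype(int); print(c,u,v)
    cv2.imwrite(f"pics/{c}6.png",cv2.resize(im[v-60:v+60,u-80:u+80,::-1],None,fx=5,fy=5,interpolation=2))
E
```

```text
[ 531.17405643 -196.47537149   34.96823637] [ 3.14075973e+00 -1.18624199e-03  2.11736972e-01] [-4.18966102e-01  4.91800455e-01  1.61285323e+00  3.12321899e-05
  1.03548975e+00  9.40077835e-01]
tcp [322.30669334 230.57223472] tcp+8x [322.31235396 219.53452107] tcp+8x+19z [322.38526696 229.91639136]
(322, 225) [ 543.3 -193.6   57.3] along 12.5 d 195.47653
(322, 205) [ 554.5 -191.2   53. ] along 23.9 d 196.38783
(310, 240) [ 539.3 -187.6   73.8] along 9.8 d 180.39795
(330, 240) [ 541.4 -198.6   73.2] along 9.5 d 181.0408
(310, 260) [ 540.1 -188.3   99.5] along 10.5 d 155.49335
(330, 260) [ 541.6 -197.9   98.4] along 9.9 d 156.6971
(310, 280) [ 539.8 -189.   117.3] along 10.1 d 138.46964
scene 294 161
top 390 206
```

View pics/scene6.png

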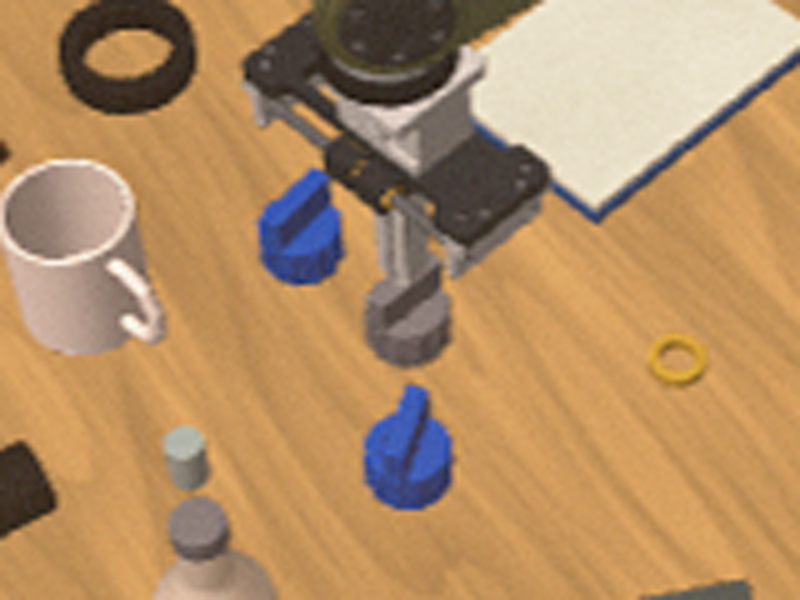

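```bash
python3 - <<'E'
from h import *
k=dict(np.load("w2.npz")); P=cloud(k,k["d"]); p=np.array([546.4,101.6,201]); t=.362
ex=np.array([np.cos(t),np.sin(t)]);ey=np.array([np.sin(t),-np.cos(t)])
for v in range(230,300,6):
  print(v,[(u,((P[v,u,:2]-p[:2])@ex).round(1),((P[v,u,:2]-p[:2])@ey).round(1),(P[v,u,2]-p[2]).round(1)) for u in (280,288,355,362)])
w=P.reshape(-1,3); m=(w[:,2]>150)&(w[:,2]<260); q=w[m]; print(q[:,2].min()-201)
k2=dict(np.load("w3.npz"))
# scene camera: tip of fingers now
im,d=manip.camera("scene"); kk=manip.calibration("scene"); P=cloud(kk,d); s=manip.read_state(); p=s["eef_pos"]
uv=proj(kk,p+[[0,0,0],[0,0,22],[0,0,60]]); print(uv)
u0,v0=uv[1].astype(int)
for v in range(v0-22,v0+6,2): print(v,[(u,P[v,u].round(0).tolist()) for u in range(u0-4,u0+6,3)])
E
```

```text
230 [(280, np.float64(-79.6), np.float64(-56.8), np.float64(-201.7)), (288, np.float64(-79.1), np.float64(-45.8), np.float64(-200.4)), (355, np.float64(-79.6), np.float64(44.7), np.float64(-201.8)), (362, np.float64(-79.3), np.float64(54.1), np.float64(-201.0))]
236 [(280, np.float64(9.5), np.float64(-24.5), np.float64(31.9)), (288, np.float64(9.8), np.float64(-19.8), np.float64(32.7)), (355, np.float64(9.9), np.float64(18.9), np.float64(32.9)), (362, np.float64(10.1), np.float64(22.8), np.float64(33.3))]
242 [(280, np.float64(10.1), np.float64(-23.3), np.float64(42.0)), (288, np.float64(10.2), np.float64(-18.9), np.float64(42.2)), (355, np.float64(9.9), np.float64(18.0), np.float64(41.4)), (362, np.float64(9.8), np.float64(21.9), np.float64(41.3))]
248 [(280, np.float64(9.5), np.float64(-22.5), np.float64(48.5)), (288, np.float64(9.8), np.float64(-18.2), np.float64(49.1)), (355, np.float64(9.8), np.float64(17.3), np.float64(49.0)), (362, np.float64(9.8), np.float64(21.0), np.float64(49.0))]
254 [(280, np.float64(9.7), np.float64(-21.5), np.float64(56.1)), (288, np.float64(9.5), np.f
[... 3073 characters left out ...]
 -198.0, 89.0]), (295, [536.0, -178.0, 112.0]), (298, [522.0, -185.0, 95.0])]
152 [(289, [514.0, -257.0, 3.0]), (292, [536.0, -197.0, 82.0]), (295, [533.0, -184.0, 94.0]), (298, [524.0, -183.0, 88.0])]
154 [(289, [517.0, -253.0, -0.0]), (292, [537.0, -196.0, 75.0]), (295, [534.0, -183.0, 87.0]), (298, [523.0, -185.0, 76.0])]
156 [(289, [521.0, -245.0, 2.0]), (292, [538.0, -195.0, 66.0]), (295, [535.0, -182.0, 79.0]), (298, [519.0, -192.0, 57.0])]
158 [(289, [535.0, -219.0, 30.0]), (292, [539.0, -194.0, 59.0]), (295, [531.0, -191.0, 57.0]), (298, [519.0, -194.0, 44.0])]
160 [(289, [549.0, -194.0, 58.0]), (292, [543.0, -188.0, 59.0]), (295, [532.0, -188.0, 51.0]), (298, [520.0, -192.0, 39.0])]
```

The fingers shut over the wing rather than on it. Wrist and scene depth both put the real fingertips about 25 mm above the reported TCP: they show at z≈60 while the state says 35. I'll open again, go lower in small steps and watch the force.

```bash
python3 -m inch '{"grip":[-0.36,-0.36,-0.36,-0.36,-0.36,-0.36,-0.36,-0.36],"travel":[[0,0,0],[0,0,0],[0,0,0],[0,0,-0.5],[0,0,-1.0],[0,0,-1.5],[0,0,-2.0],[0,0,-2.0]],"turn":[[0,0,0],[0,0,0],[0,0,0],[0,0,0],[0,0,0],[0,0,0],[0,0,0],[0,0,0]]}'
python3 - <<'E'
from h import *
s=manip.read_state();k=manip.calibration("wrist"); im,d=manip.camera("wrist")
cv2.imwrite("pics/w7.png",cv2.resize(im[100:400,170:500,::-1],None,fx=2,fy=2,interpolation=2))
P=cloud(k,d); p=s["eef_pos"]; print(p,s["wrist_force"])
for v in range(226,252,3): print(v,[(u,(P[v,u]-p).round(1).tolist()) for u in (285,290,352,358)])
E
```

```text
clock: 6.62
eef_pos: [530.9, -196.4, 14.5]
eef_rot: [3.141, -0.001, 0.212]
wrist_force: [0.0, 0.4, -0.2]
finger_gap: 30.1
[ 530.94440652 -196.37085046   14.48594731] [ 0.0200617   0.41961858 -0.23762276]
226 [(285, [-8.0, 26.1, -14.9]), (290, [5.1, 21.8, 16.3]), (352, [13.3, -16.1, 16.5]), (358, [14.2, -19.7, 16.8])]
229 [(285, [-9.9, 25.6, -13.9]), (290, [3.2, 21.5, 16.5]), (352, [11.2, -16.7, 16.1]), (358, [12.1, -20.3, 16.3])]
232 [(285, [-4.7, 24.6, 4.0]), (290, [0.9, 21.1, 15.7]), (352, [13.2, -15.2, 26.5]), (358, [10.3, -20.7, 16.7])]
235 [(285, [5.3, 23.3, 32.2]), (290, [5.8, 20.5, 31.8]), (352, [12.9, -14.9, 30.7]), (358, [13.7, -18.3, 31.0])]
238 [(285, [5.2, 22.8, 36.0]), (290, [5.7, 20.1, 35.8]), (352, [13.1, -14.4, 35.9]), (358, [14.0, -17.6, 36.3])]
241 [(285, [5.4, 22.4, 40.7]), (290, [6.2, 19.7, 40.9]), (352, [13.4, -13.8, 41.0]), (358, [13.7, -17.3, 40.0])]
244 [(285, [5.1, 22.0, 43.8]), (290, [5.6, 19.3, 43.6]), (352, [12.6, -13.8, 43.3]), (358, [13.6, -16.8, 44.2])]
247 [(285, [4.9, 21.6, 47.0]), (290, [5.7, 19.0, 47.6]), (352, [11.7, -13.8, 45.3]), (358, [13.4, -16.5, 47.7])]
250 [(285, [5.7, 21.1, 52.2]), (290, [5.7, 18.6, 51.1]), (352, [12.1, -13.3, 50.1]), (358, [13.5, -16.0, 51.7])]
```

View pics/w7.png

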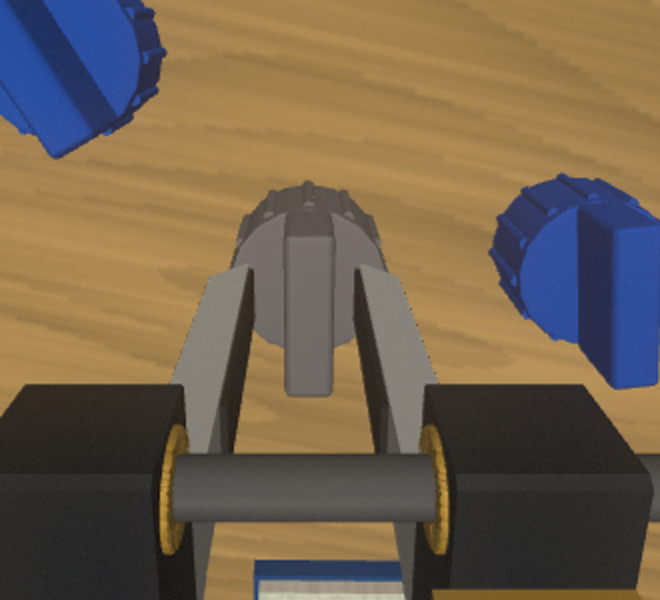

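Now the fingers straddle the wing (crop (310,300)), with tips at z≈43. Going 7 mm lower, then closing.

```bash
python3 -m inch '{"grip":[-0.36,-0.36,-0.9,-0.9,-0.9,-0.9,-0.9],"travel":[[0,0,-0.4],[0,0,-0.7],[0,0,-0.7],[0,0,-0.7],[0,0,-0.7],[0,0,-0.7],[0,0,-0.7]],"turn":[[0,0,0],[0,0,0],[0,0,0],[0,0,0],[0,0,0],[0,0,0],[0,0,0]]}' 25
python3 - <<'E'
from h import *
s=manip.read_state();k=manip.calibration("wrist"); im,d=manip.camera("wrist")
cv2.imwrite("pics/w8.png",cv2.resize(im[100:400,170:500,::-1],None,fx=2,fy=2,interpolation=2))
print(s["wrist_force"],s["moment"])
E
```

```text
clock: 7.55
eef_pos: [531.1, -196.5, 7.9]
eef_rot: [3.141, -0.001, 0.212]
wrist_force: [0.2, -0.1, 1.2]
finger_gap: 13.5
[ 0.22945397 -0.11043179  1.23787273] [-0.06354265  0.09715334 -0.01450861]
```

View pics/w8.png

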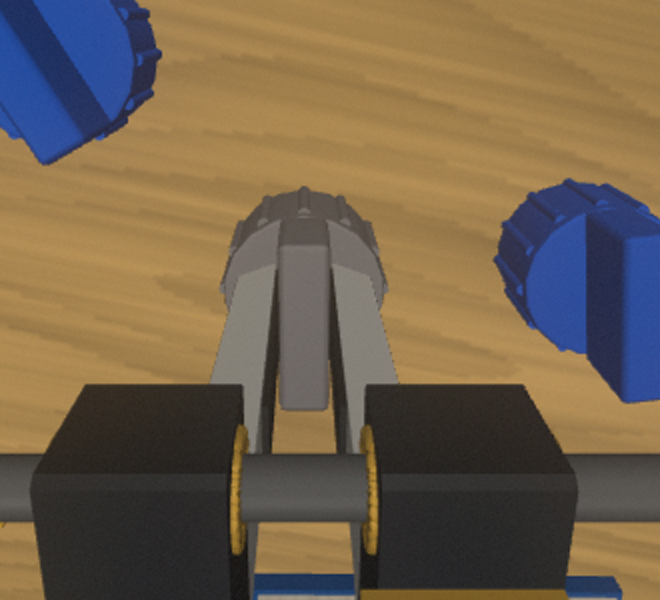

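```bash
python3 -m inch '{"grip":[-0.9,-0.9,-0.9,-0.9,-0.9,-0.9,-0.9,-0.9,-0.9,-0.9],"travel":[[0,0,4],[0,0,9],[0.3,4,12],[0.5,9,12],[0.7,15,12],[1,20,12],[1.2,26,12],[1.35,30.2,12],[1.35,30.2,10],[1.35,30.2,10]],"turn":[[0,0,0],[0,0,0],[0,0,0],[0,0,0],[0,0,0],[0,0,0],[0,0,0],[0,0,0],[0,0,0],[0,0,0]]}' 25
python3 - <<'E'
from h import *
for i in range(2): s=manip.read_state();k=manip.calibration("wrist"); im,d=manip.camera("wrist")
print(s["eef_pos"],s["eef_rot"],s["wrist_force"],s["qd"].round(3))
cv2.imwrite("pics/w9.png",cv2.resize(im[100:400,170:500,::-1],None,fx=2,fy=2,interpolation=2))
im,d=manip.camera("scene"); cv2.imwrite("pics/s9.png",cv2.resize(im[180:310,280:430,::-1],None,fx=4.6,fy=4.6,interpolation=2))
np.savez("s9.npz",im=im,d=d,**manip.calibration("scene"))
E
```

```text
clock: 8.85
eef_pos: [543.7, 105.8, 106.7]
eef_rot: [3.141, 0.002, 0.212]
wrist_force: [0.4, -0.8, -1.0]
finger_gap: 13.5
[544.31413436 105.37954961 107.66675796] [3.14096587e+00 2.50569957e-04 2.11657568e-01] [-0.32391192 -0.25537008 -1.39892334] [-0.012 -0.017 -0.018 -0.     0.004  0.   ]
```

View pics/w9.png

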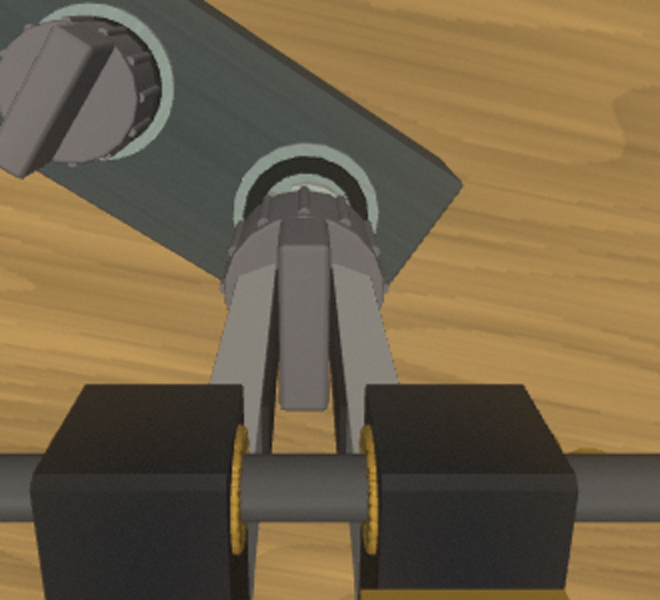

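View pics/s9.png

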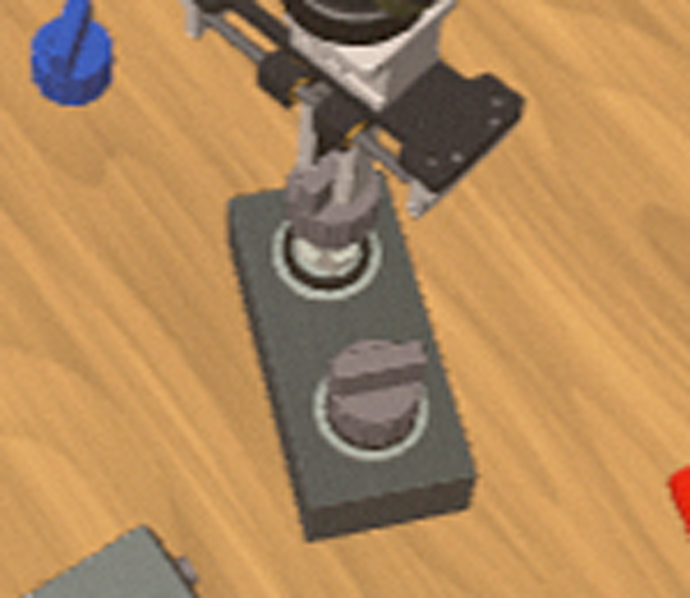

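```bash
python3 - <<'E'
from h import *
s=manip.read_state();k=manip.calibration("wrist"); im,d=manip.camera("wrist"); p=s["eef_pos"];print(p,s["wrist_force"])
hsv=cv2.cvtColor(im,cv2.COLOR_RGB2HSV); g=cv2.cvtColor(im,cv2.COLOR_RGB2GRAY).astype(float)
# bright ring: sample outer edge of light ring radially around predicted centre at z~51
c0=np.array([544.4,105.2,51.])
pts=[]
for a in np.radians(np.arange(0,360,4)):
    rs=np.arange(18,36,.25); Q=c0+np.stack([rs*np.cos(a),rs*np.sin(a),0*rs],-1); uv=proj(k,Q).astype(np.float32)
    val=cv2.remap(g.astype(np.float32),uv[:,0].reshape(1,-1),uv[:,1].reshape(1,-1),1)[0]
    pts.append(val)
V=np.array(pts); np.set_printoptions(linewidth=200)
dr=[]
for i,a in enumerate(np.arange(0,360,4)):
    g1=np.diff(V[i]); j=g1.argmin(); 
    if g1[j]<-6 and V[i].max()>115: dr.append((a,18+.25*j+.125))
dr=np.array(dr); print(dr.T.round(1))
A=np.c_[np.cos(np.radians(dr[:,0])),np.sin(np.radians(dr[:,0])),np.ones(len(dr))]
w=np.ones(len(dr))
for _ in range(20):
    x=np.linalg.lstsq(A*w[:,None],dr[:,1]*w,rcond=None)[0]; r=dr[:,1]-A@x; w=1/np.maximum(.3,abs(r))**.5
print("centre offset",x, "->",c0[:2]+x[:2])
E
```

```text
[544.9595956  105.08601108 108.55863431] [ 0.03483858 -0.45560502  0.34412769]
[[  0.    4.    8.   12.   16.   20.   24.   28.   32.   36.   40.   44.   48.   52.   56.   60.   64.   68.   72.   76.   80.   84.   88.   92.   96.  100.  104.  108.  112.  216.  272.  276.
  280.  284.  288.  292.  296.  300.  304.  308.  312.  316.  320.  324.  328.  332.  336.  340.  344.  348.  352.  356. ]
 [ 30.1  29.6  29.4  30.1  30.4  29.9  29.6  29.9  30.4  30.1  30.1  29.9  30.1  30.1  18.1  30.1  18.4  18.1  18.4  18.6  30.1  30.4  30.6  30.6  30.6  31.1  30.9  31.6  30.9  27.9  30.9  30.9
   30.9  31.1  30.4  30.6  19.1  30.9  30.4  18.9  18.6  18.4  18.1  18.1  18.1  18.1  30.1  30.1  29.9  30.1  30.1  30.4]]
centre offset [-0.80323245 -0.11460897 30.63652263] -> [543.59676755 105.08539103]
```

```bash
python3 -m inch '{"grip":[-0.9,-0.9,-0.9,-0.9,-0.9],"travel":[[-0.05,0,-1],[-0.05,0,-2],[-0.05,0,-2.5],[-0.05,0,-2.7],[-0.05,0,-2.7]],"turn":[[0,0,0],[0,0,0],[0,0,0],[0,0,0],[0,0,0]]}' 25
python3 - <<'E'
from h import *
s=manip.read_state();print(s["eef_pos"],s["wrist_force"],s["moment"])
E
```

```text
clock: 9.68
eef_pos: [544.5, 105.1, 81.6]
eef_rot: [3.141, -0.002, 0.211]
wrist_force: [0.0, -0.7, -0.4]
finger_gap: 13.7
[544.53163056 105.09467181  81.5944306 ] [ 0.03174317 -0.65559848 -0.40393938] [0.0010782  0.20766657 0.0238324 ]
```

```bash
python3 -m inch '{"grip":[-0.9,-0.9,-0.9],"travel":[[0,0,-0.2],[0,0,-0.35],[0,0,-0.42]],"turn":[[0,0,0],[0,0,0],[0,0,0]]}' 25
python3 - <<'E'
from h import *
s=manip.read_state();print(s["eef_pos"],s["wrist_force"],s["moment"])
E
```

```text
clock: 10.05
eef_pos: [544.5, 105.1, 77.4]
eef_rot: [3.141, -0.002, 0.211]
wrist_force: [-0.3, 0.3, -0.5]
finger_gap: 13.7
[544.54518391 105.09904594  77.36840505] [-0.31862957  0.31466578 -0.50899135] [-0.01989906  0.12294157  0.01887409]
```

```bash
python3 -m inch '{"grip":[-0.9,-0.9,-0.9],"travel":[[0,0,-0.05],[0,0,-0.1],[0,0,-0.1]],"turn":[[0,0,0],[0,0,0],[0,0,0]]}' 25;  python3 -m inch '{"grip":[-0.9,-0.9,-0.9],"travel":[[0,0,-0.05],[0,0,-0.1],[0,0,-0.1]],"turn":[[0,0,0],[0,0,0],[0,0,0]]}' 25
```

```text
clock: 10.42
eef_pos: [544.6, 105.1, 76.6]
eef_rot: [3.141, -0.002, 0.211]
wrist_force: [-1.1, 0.2, 2.3]
finger_gap: 13.8
clock: 10.8
eef_pos: [544.8, 105.1, 76.4]
eef_rot: [3.141, -0.003, 0.211]
wrist_force: [-4.3, -1.7, 8.5]
finger_gap: 14.2
```

Contact at TCP 76.6, so cap_center is about 97.2, which matches resting on the thread ridges. Loosening to a loose enclosure.

```bash
cat > look.py <<'E'
from h import *
import sys
def wing(tag=None):
    s=manip.read_state();k=manip.calibration("wrist"); im,d=manip.camera("wrist"); p=s["eef_pos"]
    P=cloud(k,d); w=P.reshape(-1,3); c=im.reshape(-1,3).astype(int)
    t=s["eef_rot"][2]; e=np.array([np.cos(t),np.sin(t)]); f=np.array([np.sin(t),-np.cos(t)])
    a=(w[:,:2]-p[:2])@e; b=(w[:,:2]-p[:2])@f; z=w[:,2]
    m=(a>13)&(a<22)&(abs(b)<14)&(z>80)&(z<160)
    zt=np.percentile(z[m],90) if m.sum()>20 else None
    q=(a>11)&(a<27)&(abs(b)<14)&(abs(z-zt)<2.5)
    ang=np.degrees(np.polyfit(a[q],b[q],1)[0]) if q.sum()>20 else None
    print("clk",round(s["clock"],2),"tcp",p.round(1),"yaw",np.degrees(t).round(1),"wing_z",round(zt,1),"centre-stud",round(zt-28.5-80.7,1),"wing rel ang(cw+)",None if ang is None else -round(-ang,1),"wing len end",a[q].max().round(1),"F",s["wrist_force"].round(1),"Mz",s["moment"].round(2),"gap",round(s["finger_gap"],1))
    if tag: cv2.imwrite(f"pics/{tag}.png",cv2.resize(im[100:400,170:500,::-1],None,fx=2,fy=2,interpolation=2))
wing(sys.argv[1] if len(sys.argv)>1 else None)
E
python3 look.py; python3 -m inch '{"grip":[-0.66,-0.66,-0.66],"travel":[[0,0,0],[0,0,0],[0,0,0]],"turn":[[0,0,0],[0,0,0],[0,0,0]]}' 8; python3 look.py w10
```

```text
clk 10.8 tcp [544.8 105.1  76.4] yaw 12.1 wing_z 125.8 centre-stud 16.6 wing rel ang(cw+) 1.2 wing len end 24.1 F [-4.3 -1.7  8.5] Mz [-0.07  1.11 -0.02] gap 14.2
clock: 11.22
eef_pos: [544.7, 105.1, 76.2]
eef_rot: [3.141, -0.003, 0.211]
wrist_force: [0.0, -0.0, -0.3]
finger_gap: 15.9
clk 11.22 tcp [544.7 105.1  76.2] yaw 12.1 wing_z 126.0 centre-stud 16.8 wing rel ang(cw+) -0.3 wing len end 24.3 F [ 0.  -0.  -0.3] Mz [ 0.03  0.19 -0.  ] gap 15.9
```

View pics/w10.png

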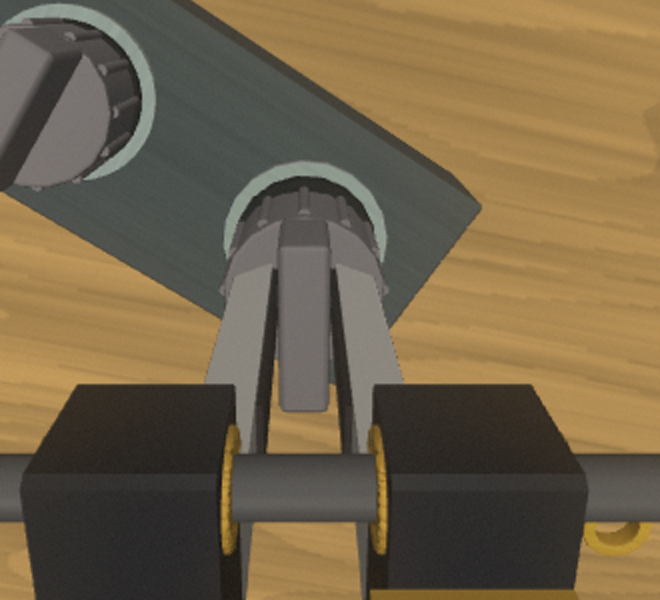

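Cap rests free on the ridges (16.8 mm). Turning backwards.

```bash
python3 -m inch '{"grip":[-0.66,-0.66,-0.66],"travel":[[0,0,0],[0,0,0],[0,0,0]],"turn":[[0,0,6],[0,0,12],[0,0,18]]}' 8; python3 look.py; python3 -m inch '{"grip":[-0.66,-0.66,-0.66],"travel":[[0,0,0],[0,0,0],[0,0,0]],"turn":[[0,0,5],[0,0,10],[0,0,15]]}' 8; python3 look.py
```

```text
clock: 11.65
eef_pos: [544.7, 105.1, 76.1]
eef_rot: [3.141, -0.003, 0.529]
wrist_force: [-0.7, -0.4, 0.8]
finger_gap: 15.8
clk 11.65 tcp [544.7 105.1  76.1] yaw 30.3 wing_z 126.0 centre-stud 16.8 wing rel ang(cw+) 2.8 wing len end 24.5 F [-0.7 -0.4  0.8] Mz [ 0.    0.11 -0.  ] gap 15.8
clock: 12.08
eef_pos: [544.7, 105.1, 76.1]
eef_rot: [3.141, -0.002, 0.796]
wrist_force: [1.2, 0.6, -0.8]
finger_gap: 16.3
clk 12.07 tcp [544.7 105.1  76.1] yaw 45.6 wing_z 117.0 centre-stud 7.8 wing rel ang(cw+) -0.4 wing len end 23.7 F [ 1.2  0.6 -0.8] Mz [-0.07  0.16 -0.03] gap 16.3
```

Dropped in: 7.8 mm above the stud, about 30° back. Lowering the fingers to follow, then turning forwards.

```bash
python3 -m inch '{"grip":[-0.66,-0.66,-0.66],"travel":[[0,0,-0.4],[0,0,-0.8],[0,0,-0.8]],"turn":[[0,0,0],[0,0,0],[0,0,0]]}' 25; python3 look.py w11;  python3 -m inch '{"grip":[-0.66,-0.66,-0.66,-0.66,-0.66],"travel":[[0,0,0],[0,0,0],[0,0,0],[0,0,0],[0,0,0]],"turn":[[0,0,-5],[0,0,-10],[0,0,-15],[0,0,-20],[0,0,-25]]}' 25; python3 look.py
```

```text
clock: 12.5
eef_pos: [544.4, 105.1, 67.5]
eef_rot: [3.141, -0.002, 0.8]
wrist_force: [-0.3, -0.2, -0.3]
finger_gap: 15.8
clk 12.5 tcp [544.4 105.1  67.5] yaw 45.8 wing_z 117.1 centre-stud 7.9 wing rel ang(cw+) 0.2 wing len end 24.0 F [-0.3 -0.2 -0.3] Mz [-0.06  0.12  0.08] gap 15.8
clock: 13.18
eef_pos: [544.6, 105.1, 67.9]
eef_rot: [3.141, -0.002, 0.36]
wrist_force: [0.1, 0.5, -0.5]
finger_gap: 15.6
clk 13.18 tcp [544.6 105.1  67.9] yaw 20.6 wing_z 117.2 centre-stud 8.0 wing rel ang(cw+) -3.6 wing len end 24.3 F [ 0.1  0.5 -0.5] Mz [-0.05  0.13 -0.06] gap 15.6
```

View pics/w11.png

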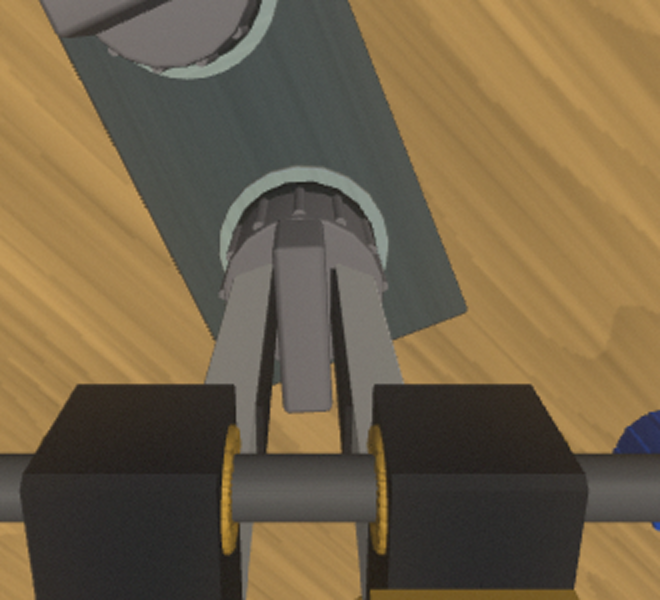

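```bash
python3 -m inch '{"grip":[-0.66,-0.66,-0.66,-0.66,-0.66],"travel":[[0,0,0],[0,0,0],[0,0,0],[0,0,0],[0,0,0]],"turn":[[0,0,-5],[0,0,-10],[0,0,-15],[0,0,-20],[0,0,-25]]}' 25; python3 look.py w12
```

```text
clock: 13.85
eef_pos: [544.6, 104.9, 67.6]
eef_rot: [3.141, -0.002, -0.082]
wrist_force: [1.2, -0.8, -5.6]
finger_gap: 16.4
clk 13.85 tcp [544.6 104.9  67.6] yaw -4.7 wing_z 116.8 centre-stud 7.6 wing rel ang(cw+) -3.7 wing len end 24.2 F [ 1.2 -0.8 -5.6] Mz [-0.2  -0.13  0.06] gap 16.4
```

View pics/w12.png

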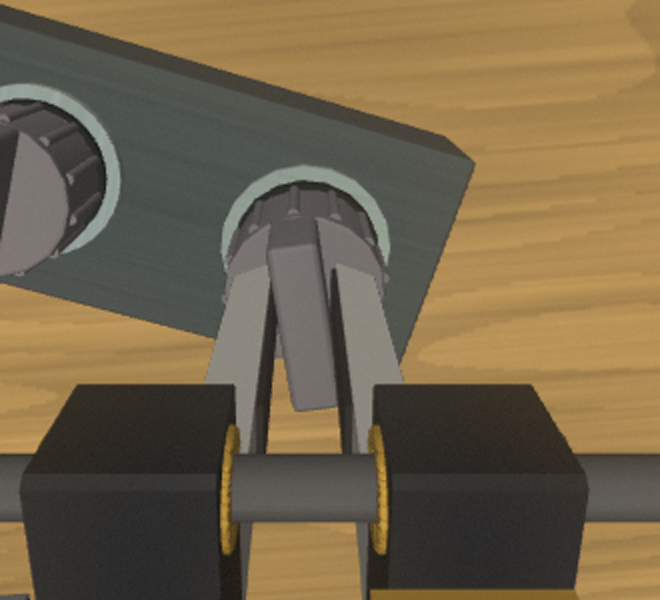

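```bash
python3 -m inch '{"grip":[-0.66,-0.66,-0.66,-0.66,-0.66],"travel":[[0,0,0],[0,0,-0.05],[0,0,-0.05],[0,0,-0.1],[0,0,-0.1]],"turn":[[0,0,-5],[0,0,-10],[0,0,-15],[0,0,-20],[0,0,-25]]}' 30; python3 look.py w13; python3 -c "
from cell import manip;print(manip.read_state()['joints'])"
```

```text
clock: 14.52
eef_pos: [544.5, 104.7, 66.2]
eef_rot: [3.14, -0.002, -0.523]
wrist_force: [1.7, -2.2, -5.7]
finger_gap: 16.1
clk 14.53 tcp [544.5 104.7  66.2] yaw -30.0 wing_z 115.5 centre-stud 6.3 wing rel ang(cw+) -3.6 wing len end 24.2 F [ 1.7 -2.2 -5.7] Mz [-0.35 -0.22  0.16] gap 16.1
[ 0.1250875   0.42696167  1.62647261 -0.0024734   1.08767043  2.22466683]
```

View pics/w13.png

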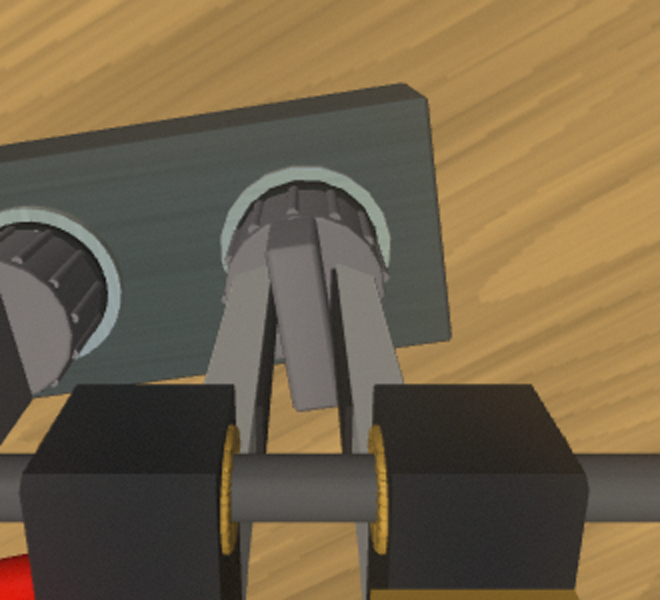

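Down to 6.3 mm and still turning, but joint 6 is close to its range. Regrasping the wing after a half turn.

```bash
python3 -m inch '{"grip":[-0.4,-0.36,-0.36,-0.36,-0.36,-0.36,-0.36,-0.36,-0.36,-0.36],"travel":[[0,0,0],[0,0,0.1],[0,0,2],[0,0,4.3],[0,0,4.3],[0,0,4.3],[0,0,4.3],[0,0,4.3],[0,0,4.3],[0,0,4.3]],"turn":[[0,0,4],[0,0,8],[0,0,8],[0,0,8],[0,0,18],[0,0,28],[0,0,38],[0,0,48],[0,0,58],[0,0,68]]}' 25; python3 -m inch '{"grip":[-0.36,-0.36,-0.36,-0.36,-0.36,-0.36,-0.36,-0.36,-0.36,-0.36],"travel":[[0,0,0],[0,0,0],[0,0,0],[0,0,0],[0,0,0],[0,0,0],[0,0,0],[0,0,0],[0,0,0],[0,0,0]],"turn":[[0,0,10],[0,0,20],[0,0,30],[0,0,40],[0,0,50],[0,0,60],[0,0,70],[0,0,80],[0,0,90],[0,0,100]]}';  python3 -m inch '{"grip":[-0.36,-0.36,-0.36,-0.36],"travel":[[0,0,0],[0,0,0],[0,0,0],[0,0,0]],"turn":[[0,0,10],[0,0,19],[0,0,19],[0,0,19]]}'; python3 look.py w14
```

```text
clock: 15.82
eef_pos: [544.5, 104.8, 109.4]
eef_rot: [3.14, -0.002, 0.668]
wrist_force: [0.1, 0.1, -0.2]
finger_gap: 30.4
clock: 17.08
eef_pos: [544.6, 104.9, 109.7]
eef_rot: [3.14, -0.002, 2.423]
wrist_force: [0.0, -0.3, -0.0]
finger_gap: 30.2
clock: 17.58
eef_pos: [544.6, 104.9, 109.8]
eef_rot: [3.14, -0.002, 2.752]
wrist_force: [-0.0, -0.2, -0.8]
finger_gap: 30.4
clk 17.57 tcp [544.6 104.9 109.8] yaw 157.7 wing_z 115.3 centre-stud 6.1 wing rel ang(cw+) 0.1 wing len end 26.1 F [-0.  -0.2 -0.8] Mz [0.03 0.   0.  ] gap 30.4
```

View pics/w14.png

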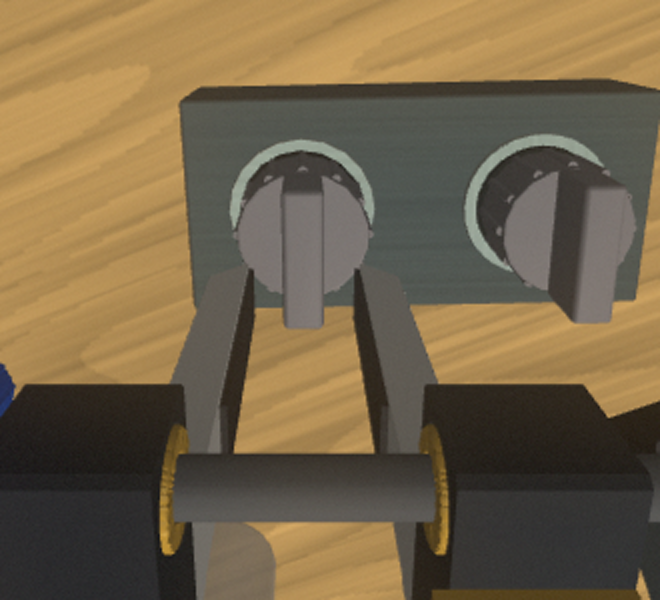

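```bash
python3 -m inch '{"grip":[-0.36,-0.36,-0.36,-0.66,-0.66,-0.66,-0.66],"travel":[[0,0,-2],[0,0,-4],[0,0,-4.4],[0,0,-4.4],[0,0,-4.4],[0,0,-4.4],[0,0,-4.4]],"turn":[[0,0,0],[0,0,0],[0,0,0],[0,0,0],[0,0,0],[0,0,-5],[0,0,-10]]}' 25; python3 look.py;  python3 -m inch '{"grip":[-0.66,-0.66,-0.66,-0.66],"travel":[[0,0,0],[0,0,0],[0,0,0],[0,0,0]],"turn":[[0,0,-5],[0,0,-10],[0,0,-15],[0,0,-20]]}' 25; python3 look.py w15
```

```text
clock: 18.5
eef_pos: [545.0, 104.7, 66.4]
eef_rot: [3.139, -0.001, 2.575]
wrist_force: [0.4, -2.1, -1.7]
finger_gap: 16.0
clk 18.5 tcp [545.  104.7  66.4] yaw 147.5 wing_z 115.0 centre-stud 5.8 wing rel ang(cw+) -5.8 wing len end 26.9 F [ 0.4 -2.1 -1.7] Mz [-0.49 -0.16  0.12] gap 16.0
clock: 19.05
eef_pos: [544.7, 104.1, 65.9]
eef_rot: [3.141, -0.0, 2.221]
wrist_force: [2.5, -4.0, -9.3]
finger_gap: 16.3
clk 19.05 tcp [544.7 104.1  65.9] yaw 127.2 wing_z 114.3 centre-stud 5.1 wing rel ang(cw+) -8.2 wing len end 27.0 F [ 2.5 -4.  -9.3] Mz [-0.91 -0.54  0.63] gap 16.3
```

View pics/w15.png

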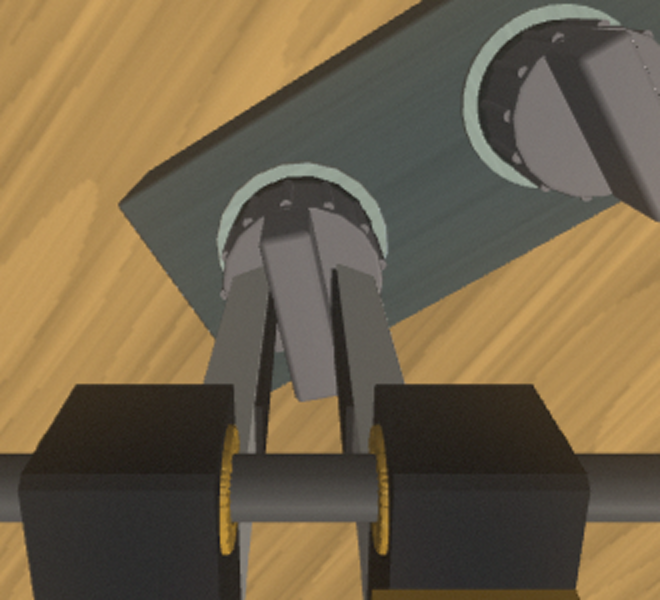

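```bash
python3 -m inch '{"grip":[-0.66,-0.66],"travel":[[0,0,0],[0,0,0]],"turn":[[0,0,0],[0,0,0]]}' 25; python3 look.py
```

```text
clock: 19.35
eef_pos: [544.6, 104.1, 65.9]
eef_rot: [3.141, -0.0, 2.218]
wrist_force: [1.8, -2.8, -6.8]
finger_gap: 16.0
clk 19.35 tcp [544.6 104.1  65.9] yaw 127.1 wing_z 114.4 centre-stud 5.2 wing rel ang(cw+) -7.2 wing len end 27.0 F [ 1.8 -2.8 -6.8] Mz [-0.53 -0.27  0.48] gap 16.0
```

```bash
python3 -m inch '{"grip":[-0.5,-0.36,-0.36,-0.36,-0.36,-0.36,-0.36],"travel":[[0,0,0],[0,0,0],[0,0,0.2],[0,0,3],[0,0,7],[0,0,7],[0,0,7]],"turn":[[0,0,4],[0,0,8],[0,0,8],[0,0,8],[0,0,8],[0,0,8],[0,0,8]]}'; python3 look.py w16; python3 - <<'E'
from h import *
k=manip.calibration("wrist"); im,d=manip.camera("wrist"); P=cloud(k,d).reshape(-1,3)
for n,c in [("ours",(544.3,105.1)),("other",(581,196.5))]:
    q=P[(np.hypot(P[:,0]-c[0],P[:,1]-c[1])<25)&(P[:,2]>109)&(P[:,2]<122)]; r=P[(np.hypot(P[:,0]-c[0],P[:,1]-c[1])<25)&(P[:,2]>84)&(P[:,2]<92)]
    print(n,len(q),np.median(q[:,2]),q.mean(0),"skirt",len(r),np.median(r[:,2]) if len(r) else 0)
    print(cv2.minAreaRect(q[:,:2].astype(np.float32)))
E
```

```text
clock: 20.27
eef_pos: [544.4, 104.1, 135.5]
eef_rot: [3.141, -0.001, 2.357]
wrist_force: [-0.6, -0.6, -0.2]
finger_gap: 30.5
clk 20.27 tcp [544.4 104.1 135.5] yaw 135.0 wing_z 114.3 centre-stud 5.1 wing rel ang(cw+) -3.0 wing len end 26.3 F [-0.6 -0.6 -0.2] Mz [-0.04  0.03 -0.02] gap 30.5
ours 1147 113.59376509595492 [543.16599433 105.7840378  113.55740962] skirt 1644 87.67023409342475
((543.8326416015625, 105.12222290039062), (13.991631507873535, 49.146202087402344), 50.005313873291016)
other 1337 113.70931994897506 [579.4443375  197.47367463 113.56006241] skirt 1450 87.85845229310627
((580.4649658203125, 197.71022033691406), (14.430031776428223, 47.995269775390625), 69.01416015625)
```

View pics/w16.png

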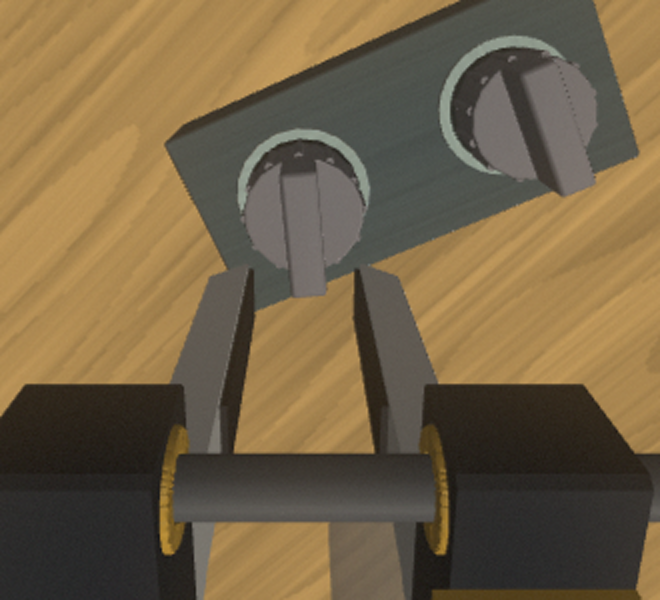

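Cap home: wing top 113.6 and skirt 87.7, against 113.7 and 87.9 on the fitted neighbour. Checking the bystanders, then handing in.

```bash
python3 - <<'E'
from h import *
im,d=manip.camera("top"); cv2.imwrite("pics/top9.png",im[:,:,::-1])
a=cv2.imread("pics/top0.png"); df=np.abs(a.astype(int)-im[:,:,::-1]).max(2); cv2.imwrite("pics/diff.png",np.clip(df*3,0,255).astype(np.uint8))
print(manip.read_state()["wrist_force"])
E
```

```text
[0.12892438 0.23193184 0.11363458]
```

View pics/top9.png

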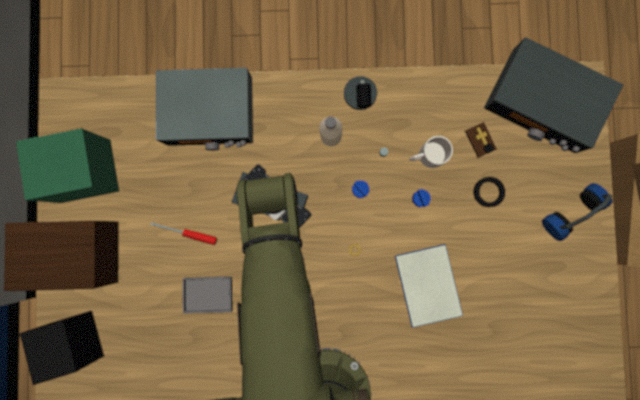

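View pics/diff.png

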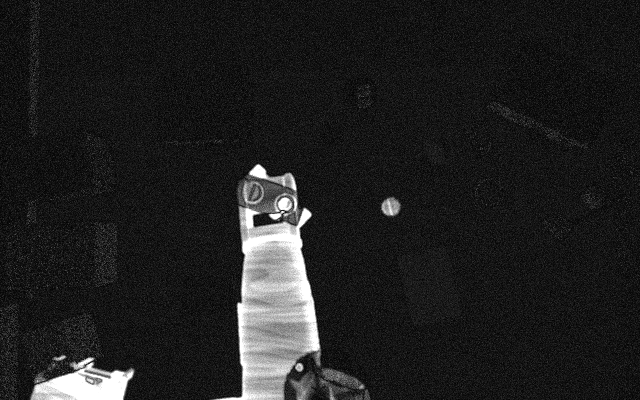

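Only the arm and the grey cap have changed: the spot at (391,206) is now empty, and the bystanders are where they were.

```bash
python3 -c "
from cell import manip
print(manip.sign_off())"
```

```text
the job is handed in; nothing more can be done
None
```

The open port is closed: the grey cap is fully home on its seal, and I handed the job in at about 20 s of the 69 s allowed.

- **Sequence:** I set the cap on the ridges at 16.8 mm above stud_top. About 30° of loose anticlockwise turning dropped it in at 7.8 mm. I then turned it clockwise about 85° to the stop, with one regrasp because joint 6 was near the end of its range.
- **Last checks:** The cap stood about 5.1 mm above stud_top. Its wing top and skirt were level with the already fitted cap (113.6 against 113.7 mm, and 87.7 against 87.9 mm). The gripper was clear with no force on it. The before-and-after top picture shows only the arm and the grey cap changed.
- **Did not go as expected:** My first grasp closed on nothing just above the wing, because the real fingertips sit about 28 mm above the reported TCP. I corrected for that and the second grasp held.
- **Torque:** At the final stop the measured torque briefly reached about 0.63 N m, above the 0.25–0.4 suggested. Spread over the three lugs, that is an estimated 35–50 N in total, below the 80 N limit.

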